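Press the dowel home, then hold the sprung jaw open at the mark

TASK

Press the dowel fully home in the wooden block, disturbing none of the jars and other things around the press: bring the little press's sprung lever all the way down to its stop, then ease it back up slowly, over about two seconds, without letting it fly up. Then draw the sprung clamp jaw out by its upright grip until its pointer lines up with the fin of the mark clip, and keep it there so that a colleague can take the block out: finish while still holding the grip at the mark, with the block still standing in its place.

Things in the scene. Friction and masses are not known exactly. Their poses are not given: they have to be found in the camera images.
- press: Small grey bench press, fixed; its yaw varies. Origin on the bench straight below the ram's axis, z up; all press directions are in this frame. Head (y -32 to 32, x -28 to 87, z 113 to 183 mm; ram to 214) on a column behind (+x). Base 14 mm thick (x -75 to 100, y -55 to 55 mm), with a 75 mm wide tongue to y = -225 mm under the jaw slide.
- press_lever (a joint): Lever angle in rad: 0 up, 1.0 down at its stop. Hinge along the press's y through x = 20, z = 150 mm; the arm, 150 mm to the grip bar's middle, points to -x, 40 deg above level at 0, 17 deg below at 1.0. Drives the ram down 25 mm per rad. A spring lifts it: 3 N at the grip at the top, 6 to 8 N at the bottom; let go, it flies up. It can be pushed down from above along its arc.
- lever_grip (a point): Middle of the lever's black grip bar: a round bar 18 mm thick and 62 mm long along the press's y, at the end of the lever, at press y = 90 mm; the bar spans y = 48 to 110 mm and the 12 mm thick arm meets it at y = 56 mm. About 246 mm above the bench when up, 106 mm when down.
- dowel (a joint): How far the dowel has been pressed into the block, in m: 0 at the start (standing 10 mm proud), 0.010 flush with the block's top, 0.011 its end (lever at its stop). It stays where it is pressed (about 4 N of friction).
- dowel_top (a point): Centre of the top of the 14 mm wooden dowel, on the ram's axis; 54 mm above the bench at the start.
- plinth_block: Loose light wooden block, 40x40x30 mm, standing on the base plate under the ram, clamped between a fence (+y) and the sprung jaw (-y), with another fence behind it. Origin: centre of its underside, above the press's origin.
- jaw: The sprung clamp jaw with its slide bar and grip tab, one sliding part. Origin at the press's origin when shut on the block; it slides along the press's -y, up to 65 mm. A spring pulls it shut: about 3.6 N when shut, and 120 N per m more as it is drawn out (about 9 N at 45 mm); let go, it snaps shut.
- pull_grip (a point): Upright black grip tab on the jaw's slide, at press x = 0, y = -150 mm with the jaw shut: 26 mm in x, 16 mm in y, 52 mm tall, top 80 mm above the bench; this point is the centre of its foot, 28 mm above the bench. Under it lies the slide bar (22 mm wide, top at 28.5 mm). It can be pinched from above either way.
- pointer (a point): Tip of the thin steel pointer (3 mm wide) that sticks out from the foot of the grip tab towards the press's -x, 35 mm from the tab's middle and in line with it, about 30 mm above the bench.
- mark_clip: The mark: small aluminium clip with one upright dark fin, 14x12x12 mm, fixed beside the slide at press x = -45 mm; the fin, 3 mm thick, runs along x at the origin's y. Axes as the press's. The pointer is at the mark when its y in this frame is 0; that needs the jaw drawn out 25 to 50 mm. Origin: underside centre, 14.5 mm above the bench.
- jar_bronze: Bystander, loose: amber-brown jar with a black lid, 48 mm across, 66 mm tall. Origin: centre of its underside.
- flock_jar: Bystander, loose: jar with a dark lid, 44 mm across, 105 mm tall. Origin: centre of its underside.
- sanding_block: Bystander, loose: wooden sanding block lying flat, 43x71x24 mm. Origin: centre of its underside.
- masking_tape: Bystander, loose: roll of masking tape lying flat, 98 mm across, 25 mm tall. Origin: centre of its underside.
Not all that is in view belongs to the job. Of the things shaped like the plinth_block, the wooden one is meant.

How it is judged:
On the way, in this order (a step that is already met when the one before it is completed fails the run):
1. lever down to its stop, dowel pressed home (value of joint dowel above 0.009 m and value of joint press_lever above 0.93 rad), for 0.1 s.
2. lever eased back up (value of joint dowel above 0.009 m and value of joint press_lever below 0.1 rad), for 0.1 s.
3. jaw drawn out to the mark and held by the grip (y of pointer in the frame of mark_clip between -0.004 and 0.004 m and contact force between the fingers and jaw above 1.5 N and value of joint press_lever below 0.1 rad and linear speed of jaw below 0.02 m/s), for 0.3 s.
At the end, for the whole second after the job is handed in: The pointer is within 4 mm of the mark clip's fin along the slide and still, held there by the fingers on the grip tab (more than 1.5 N); the lever is up (below 0.1 rad), the dowel pressed in at least 9 mm, and the block stands within 8 mm of its place, upright on the base plate (all of step 3 and value of joint dowel above 0.009 m and horizontal distance between plinth_block and press below 0.008 m and angle between plinth_block's own z axis and vertical below 0.1 rad and height (world z) of plinth_block below 0.018 m); the arm keeps its last pose, push and grip.
It fails at once if the lever flew back up (faster than 2 rad/s) (velocity of joint press_lever below -2 rad/s).
It fails at once if a bystander was shifted by more than 30 mm or knocked over (distance of any of jar_bronze, flock_jar, sanding_block, masking_tape from where it was at the start of the episode above 0.03 m or angle between any of jar_bronze, flock_jar, sanding_block, masking_tape's own z axis and vertical above 0.5 rad).
It also fails if it takes over 59 s, if anything falls off the work surface, if the arm or the gripper's body presses on something with over 40 N, if the wrist force passes 120 N, or if a joint passes its speed limit or range.

ROBOT

A 6-joint arm with a two-finger parallel gripper is mounted at the origin on a cart in front of the work surface, level with it; the furniture and walls round the work are solid. World frame = base frame: x ahead of the robot, y to its left, z up, the work surface at z = 0. Lengths are in m, angles in rad, forces in N, time in s.
With the tool pointing down it reaches from about 0.35 to 0.775 m from the base axis. Payload 5.5 kg.
Tool frame: the origin (TCP) lies at the very end of the fingers, on their centre line; the grasp point (between the pads) lies 19 mm behind it; x points along the fingers, y is the direction in which the jaws open and shut, and the axes are right-handed (so a half turn about x gives the same grasp; the last joint's range is limited). The gripper opens to 85 mm and grips with 20 to 120 N. Pads are 22 mm wide; open, the fingers measure 114 mm over their backs; the gripper's body (76 mm by 85 mm) begins 54 mm behind the grasp point. The pads swing forward as they close: fully open they stand 13 mm farther back than shut.
Start: joints at [1.035, 0.313, 0.046, 1.304, 0, 1.431], TCP at [0.222, 0.531, 0.231] pointing down, gripper open.
Joint ranges: [-2.76, 2.76], [-0.86, 1.69], [-1.03, 1.26], [-2.2, 2.34], [-1.47, 1.5], [-3.14, 3.14]. Speed limits (rad/s): [2.57, 2.57, 3.14, 3.14, 3.14, 3.14].

INTERFACE

Orientations are given as a unit quaternion [w, x, y, z].
In Python, from workcell import env gives the robot as it stands.
- The arm moves only by the tool drive_tool, never from a script. Its argument "plan" is a list that holds one entry, the list of rows, each a list of 7 numbers: the shift along the tool's x, y, z in cm, then the turn, a rotation vector about the tool's x, y, z in degrees, then the opening, from 0 (shut) to 1 (fully open). In form: [[[tx, ty, tz, wx, wy, wz, fingers], ...]]. A call has exactly 5 rows; each row shifts and turns the commanded pose from where the row before left it, along the tool's axes as they then stand; what a row does not reach is not made up. A row lasts 1/12 s, in which the tool goes at most 41.7 mm and 7.16 degrees, less where a joint would pass 70% of its speed; a pose out of reach is approached as far as the arm can. A call with a gripper value outside its range is refused whole. The fingers move at their own pace and stop on an object; "squeeze" is the grip in N (left out, the last holds). Time passes only in rows, so rows that do not move let the fingers close, or fill a call up. It gives the time, the measured TCP pose, the force and the opening at its end, in the units of the state.
- env.get_state(): the state, without advancing time (a new reading comes with each control period).
- env.read_camera(name): name is "scene" or "top"; returns the picture (400x640x3 uint8, red, green, blue); there is no depth.
- env.camera_model(name): a dict with "camera_matrix" (3x3 intrinsics, pixels), "camera_from_world" (4x4, takes a point from world to camera coordinates). Camera axes: x right, y down, z forward; pixel columns grow to the right and rows downward; lengths in m; the calibration is good to about 2 mm. A picture is of the moment at which its call begins. camera_model takes no time and is no camera call.
- env.hand_in(): hands the job in, once; it reports no verdict.
The state is a dict: "clock": time; "joint_pos": joint angles; "qvel": joint speeds; "tau": joint torques, N m; "tcp_pos": TCP position; "orientation": TCP orientation; "wrist_force": force on the tool from outside, world axes, zero at the start; "ft_torque": the same for the moment, N m; "finger_gap": finger opening in m.
Only numpy, scipy, OpenCV 4.12 (cv2) and the standard library are available. Lean on these libraries where they do the work, as an engineer would, in place of code of your own. Each camera call takes 0.05 s, during which the arm holds its last target.

## Working session

There is one attempt and no reset: what is moved stays moved. The work goes in short steps, Python scripts to look and compute and a tool call to move; the robot and the scene stay as the last step left them, time stands still between calls to the robot, and variables do not carry over. Pictures are saved under pics/ and viewed, and the job is handed in when it is done.

Besides the shell and the picture viewer there is one more tool, called after ">>>" in YAML: its name, and indented under it one key for each argument. drive_tool: Moves the arm, as the interface text tells. Its arguments: {"type":"object","properties":{"plan":{"type":"array","items":{"type":"array","items":{"type":"array","items":{"type":"number"}}}},"squeeze":{"type":"number"}},"required":["plan"]}

```bash
mkdir -p pics; python3 - <<'E'
from workcell import env
import cv2
for n in ("scene","top"):
    im=env.read_camera(n); cv2.imwrite(f"pics/{n}0.png",im[:,:,::-1])
    m=env.camera_model(n); print(n,m)
print(env.get_state())
E
```

```text
scene {'camera_matrix': array([[377.48210784,   0.        , 319.60369276],
       [  0.        , 377.48210784, 199.44224597],
       [  0.        ,   0.        ,   1.        ]]), 'camera_from_world': array([[ 0.5410633 , -0.8409791 ,  0.0021583 , -0.35948137],
       [-0.63606444, -0.41090294, -0.65313153,  0.50656106],
       [ 0.55015682,  0.35201269, -0.7572414 ,  0.63501836],
       [ 0.        ,  0.        ,  0.        ,  1.        ]])}
top {'camera_matrix': array([[385.78826515,   0.        , 325.93955766],
       [  0.        , 385.78826515, 201.61726878],
       [  0.        ,   0.        ,   1.        ]]), 'camera_from_world': array([[ 0.01317535, -0.99955496,  0.02676345, -0.03974036],
       [-0.98219149, -0.01795409, -0.18702281,  0.65976   ],
       [ 0.18742009, -0.02382274, -0.98199093,  1.14070786],
       [ 0.        ,  0.        ,  0.        ,  1.        ]])}
{'clock': 0.1, 'joint_pos': array([1.03540968e+00, 3.13894535e-01, 4.50834382e-02, 1.30362557e+00,
       6.55964210e-06, 1.43120029e+00]), 'qvel': array([-0.00112246, -0.00063628,  0.00298759, -0.00031116, -0.00037796,
        0.00025033]), 'tau': array([ 2.22810391e-03, -4.81724060e+01,  2.99244493e+01,  1.27324436e-02,
       -1.02721069e-04,  4.16923482e-07]), 'tcp_pos': array([0.22144687, 0.53013735, 0.23051182]), 'orientation': array([ 0.6931114 ,  0.13847504,  0.69349984, -0.13956796]), 'wrist_force': array([ 0.64699585, -0.11571985, -0.3895854 ]), 'ft_torque': array([-0.01385843,  0.03508768,  0.00820661]), 'finger_gap': 0.08533351165361114}
```

View pics/scene0.png

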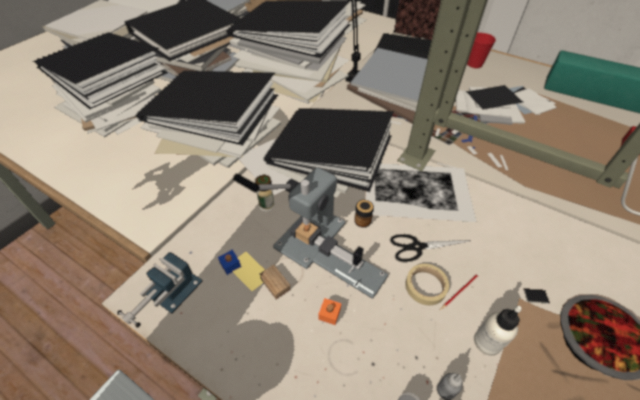

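View pics/top0.png

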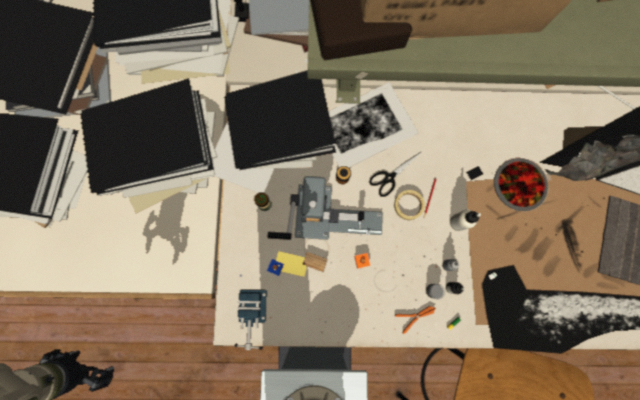

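The top view shows the press head at about (315,200), its tongue running right to (380,222), and the black lever bar at (279,236). In the scene view, the press is at (315,200) and the wooden block at (305,232). I'll enlarge both views.

```bash
python3 - <<'E'
import cv2
a=cv2.imread("pics/scene0.png")[160:310,220:420]; cv2.imwrite("pics/s1.png",cv2.resize(a,None,fx=4,fy=4,interpolation=cv2.INTER_CUBIC))
a=cv2.imread("pics/top0.png")[155:285,240:440]; cv2.imwrite("pics/t1.png",cv2.resize(a,None,fx=4,fy=4,interpolation=cv2.INTER_CUBIC))
E
```

```text
(no output)
```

View pics/s1.png

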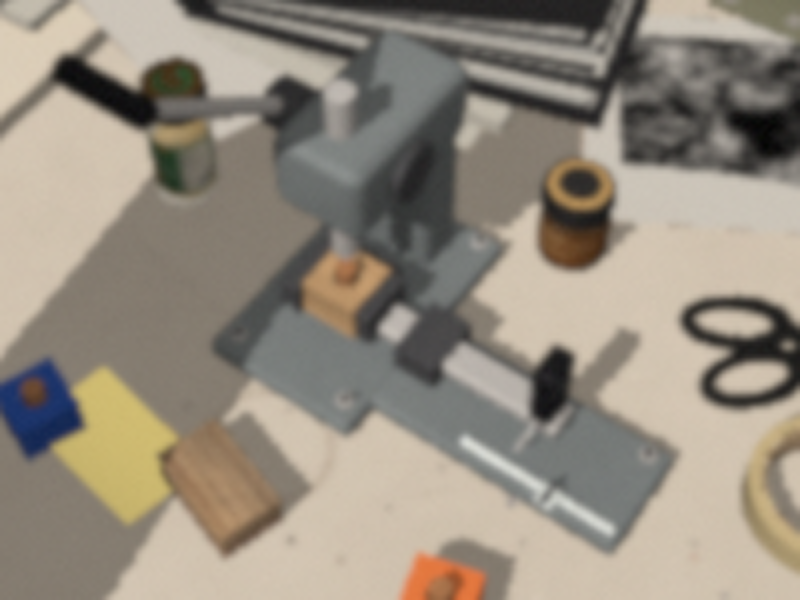

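View pics/t1.png

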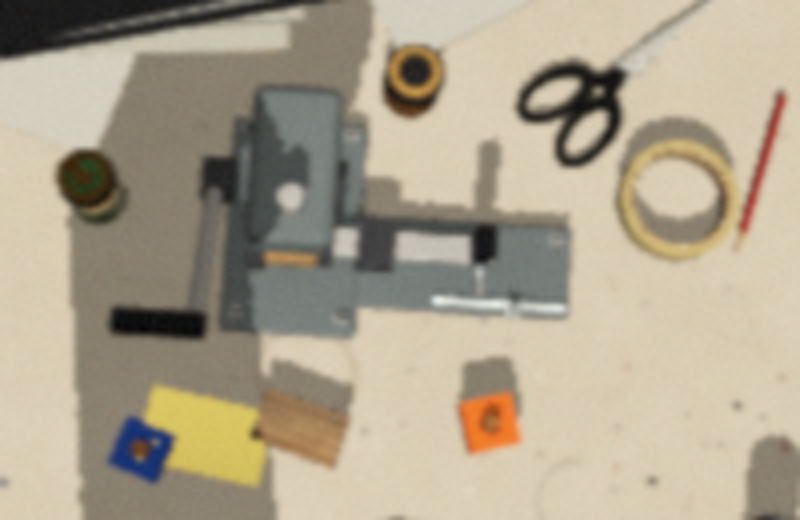

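Lookalikes for the block, by scene pixel: the wooden one under the ram (305,232), the blue one (229,260) and the orange one (330,311). I choose the wooden one. The black bar at top (279,236) is the lever grip, and the black tab at top (361,216) is the jaw's pull grip. The dark fin on the white strip at top (369,230) is the mark. Next I'll work out the positions.

```bash
cat > h.py <<'E'
import numpy as np, cv2
from workcell import env
def P(name):
    m=env.camera_model(name); return m["camera_matrix"],m["camera_from_world"]
def ray(name,uv,z):
    K,T=P(name); R=T[:3,:3];t=T[:3,3]; c=-R.T@t
    d=R.T@np.linalg.inv(K)@np.array([uv[0],uv[1],1.]); return c+d*(z-c[2])/d[2]
def proj(name,p):
    K,T=P(name); q=K@(T[:3,:3]@np.asarray(p)+T[:3,3]); return q[:2]/q[2]
def tri(uv1,uv2):
    A=[]
    for n,uv in (("scene",uv1),("top",uv2)):
        K,T=P(n); M=K@T[:3]; A+= [uv[0]*M[2]-M[0], uv[1]*M[2]-M[1]]
    v=np.linalg.svd(np.array(A))[2][3]; return v[:3]/v[3]
S=lambda x,y:(220+x/4-.375,160+y/4-.375)
Tt=lambda x,y:(240+x/4-.375,155+y/4-.375)
E
python3 - <<'E'
from h import *
r=lambda a:np.round(a,4)
pr={"tongueR_far(37,-225)":("top",Tt(570,228),.014),"tongue_near(-37,-225)":("top",Tt(568,318),.014),"base(-75,55)":("top",Tt(220,328),.014),"base(-75,-55)":("top",Tt(355,335),.014),
"ramtop":("top",Tt(290,197),.214),"ramtop_s":("scene",S(342,92),.214),
"s tongue(-37,-225)":("scene",S(612,550),.014),"s tongue(37,-225)":("scene",S(678,455),.014),"s base(-75,55)":("scene",S(215,343),.014),"s base(-75,-55)":("scene",S(350,430),.014),
"grip":("top",Tt(158,323),.246),"grip_s":("scene",S(108,92),.246),"dowel_s":("scene",S(348,268),.054),
"tabtop":("top",Tt(485,236),.08),"tabtop_s":("scene",S(557,357),.08),"fin":("top",Tt(514,302),.0265),"fin_s":("scene",S(551,487),.0265),
"jarB":("top",Tt(415,72),.066),"flock":("top",Tt(87,178),.105),"sand":("top",Tt(303,425),.024),"ptr tip":("top",Tt(480,290),.03),"ptr s":("scene",S(518,447),.03)}
for k,v in pr.items(): print(k,r(ray(*v)))
print("tri grip",r(tri(S(108,92),Tt(158,323))),"ends",r(tri(S(65,68),Tt(112,320))),r(tri(S(150,112),Tt(204,324))))
E
```

```text
tongueR_far(37,-225) [ 0.6399 -0.2134  0.014 ]
tongue_near(-37,-225) [ 0.5667 -0.2107  0.014 ]
base(-75,55) [0.5543 0.0677 0.014 ]
base(-75,-55) [ 0.5504 -0.0399  0.014 ]
ramtop [0.6245 0.0117 0.214 ]
ramtop_s [0.6257 0.0132 0.214 ]
s tongue(-37,-225) [ 0.5654 -0.2077  0.014 ]
s tongue(37,-225) [ 0.6414 -0.2124  0.014 ]
s base(-75,55) [0.5552 0.0687 0.014 ]
s base(-75,-55) [ 0.5493 -0.0381  0.014 ]
grip [0.5343 0.0949 0.246 ]
grip_s [0.5358 0.0967 0.246 ]
dowel_s [0.6254 0.0136 0.054 ]
tabtop [ 0.6215 -0.1365  0.08  ]
tabtop_s [ 0.6222 -0.1345  0.08  ]
fin [ 0.5774 -0.1657  0.0265]
fin_s [ 0.5751 -0.1615  0.0265]
jarB [ 0.754  -0.0832  0.066 ]
flock [0.6563 0.1654 0.105 ]
sand [4.784e-01 3.000e-04 2.400e-02]
ptr tip [ 0.5861 -0.1382  0.03  ]
ptr s [ 0.5857 -0.1331  0.03  ]
tri grip [0.534  0.0947 0.2487] ends [0.5354 0.1244 0.2487] [0.5331 0.0652 0.252 ]
```

```bash
cat >> h.py <<'E'
from scipy.spatial.transform import Rotation as R_
O=np.array([.6253,.0128,0]); YAW=np.radians(-2.3)
ex=np.array([np.cos(YAW),np.sin(YAW),0]); ey=np.array([-np.sin(YAW),np.cos(YAW),0])
pw=lambda x,y,z: O+ex*x+ey*y+np.array([0,0,z])
def cur():
    s=env.get_state(); q=s["orientation"]; return s,R_.from_quat([q[1],q[2],q[3],q[0]])
def target(yv):  # tool x down, y along yv
    x=np.array([0,0,-1.]); yv=yv/np.linalg.norm(yv); return R_.from_matrix(np.c_[x,yv,np.cross(x,yv)])
def delta(p,yv):
    s,r=cur(); g=target(yv); return "shift cm in tool now",np.round(r.inv().apply(p-s["tcp_pos"])*100,2),"in goal frame",np.round(g.inv().apply(p-s["tcp_pos"])*100,2),"rot deg",np.round(np.degrees((r.inv()*g).as_rotvec()),2)
E
python3 - <<'E'
from h import *
s,r=cur(); print(np.round(r.as_matrix(),3))
g=pw(-.0949,.088,.29); print(g)
for yv in (ex,-ex,ey,-ey): print(delta(g,yv))
E
```

```text
[[-0.001  0.386  0.923]
 [-0.001  0.923 -0.386]
 [-1.    -0.002 -0.   ]]
[0.53400805 0.10453761 0.29      ]
('shift cm in tool now', array([ -5.92, -27.23,  45.25]), 'in goal frame', array([-5.95, 32.94, 41.27]), 'rot deg', array([6.962e+01, 4.000e-02, 9.000e-02]))
('shift cm in tool now', array([ -5.92, -27.23,  45.25]), 'in goal frame', array([ -5.95, -32.94, -41.27]), 'rot deg', array([-1.1038e+02, -1.0000e-01,  5.0000e-02]))
('shift cm in tool now', array([ -5.92, -27.23,  45.25]), 'in goal frame', array([ -5.95, -41.27,  32.94]), 'rot deg', array([-20.38,  -0.03,   0.09]))
('shift cm in tool now', array([ -5.92, -27.23,  45.25]), 'in goal frame', array([ -5.95,  41.27, -32.94]), 'rot deg', array([1.5962e+02, 1.3000e-01, 4.0000e-02]))
```

>>> drive_tool:
  plan:
    - [[-3,0,0,0,0,0,1],[-3,-0.5,0.8,0,0,0,1],[-1,-2,3.3,0,0,0,1],[0,-2,3.3,0,0,0,1],[0,-2,3.3,0,0,0,1]]

```text
clock: 0.52
tcp_pos: [0.2959, 0.4288, 0.302]
orientation: [0.694, 0.139, 0.693, -0.138]
wrist_force: [0.9, -0.2, 0.1]
finger_gap: 0.0856
```

>>> drive_tool:
  plan:
    - [[0,-2,3.3,0,0,0,1],[0,-2,3.3,0,0,0,1],[0,-2,3.3,0,0,0,1],[0,-2,3.3,0,0,0,1],[0,-2,3.3,0,0,0,1]]

```text
clock: 0.93
tcp_pos: [0.4096, 0.2717, 0.3011]
orientation: [0.693, 0.139, 0.693, -0.139]
wrist_force: [1.6, 0.6, -0.1]
finger_gap: 0.0856
```

>>> drive_tool:
  plan:
    - [[0,-2,3.3,0,0,0,1],[0,-2,3.3,0,0,0,1],[0,-2,3.3,0,0,0,1],[0,0,0,7,0,0,1],[0,0,0,7,0,0,1]]

```text
clock: 1.35
tcp_pos: [0.4784, 0.1776, 0.3005]
orientation: [0.67, 0.226, 0.67, -0.226]
wrist_force: [-0.9, -0.2, 0.9]
finger_gap: 0.0855
```

>>> drive_tool:
  plan:
    - [[0,0,0,7,0,0,1],[0,0,0,7,0,0,1],[0,0,0,7,0,0,1],[0,0,0,7,0,0,1],[0,0,0,7,0,0,1]]

```text
clock: 1.77
tcp_pos: [0.477, 0.1798, 0.3008]
orientation: [0.572, 0.416, 0.572, -0.416]
wrist_force: [-0.6, 0.1, 0.1]
finger_gap: 0.0854
```

```bash
python3 - <<'E'
from h import *
print(env.get_state())
print(delta(pw(-.0949,.088,.29),ex))
E
```

```text
{'clock': 1.7667, 'joint_pos': array([2.02822416e-01, 1.75770006e-01, 3.55342581e-02, 1.43161858e+00,
       6.23215494e-05, 1.46004238e+00]), 'qvel': array([ 7.73993393e-04, -1.47793472e-03,  4.56451329e-04,  1.70872847e-03,
        4.33969700e-04,  1.45187875e+00]), 'tau': array([-4.99816099e-02, -4.04247022e+01,  3.01324904e+01,  9.75946721e-03,
       -1.62798082e-03, -1.53249040e+00]), 'tcp_pos': array([0.47701522, 0.1797915 , 0.30082697]), 'orientation': array([ 0.57167183,  0.41553205,  0.57220849, -0.41605514]), 'wrist_force': array([-0.62561577,  0.07292027,  0.12302328]), 'ft_torque': array([0.01318209, 0.02134664, 0.01892532]), 'finger_gap': 0.0853587692655665}
('shift cm in tool now', array([1.08, 3.1 , 8.92]), 'in goal frame', array([1.08, 6.  , 7.29]), 'rot deg', array([20.27,  0.  ,  0.06]))
```

>>> drive_tool:
  plan:
    - [[0,0,0,6.8,0,0,1],[0,0,0,6.8,0,0,1],[0,0,0,6.7,0,0,1],[0,2,2.4,0,0,0,1],[0,2,2.4,0,0,0,1]]

```text
clock: 2.18
tcp_pos: [0.5152, 0.1311, 0.3013]
orientation: [-0.492, -0.508, -0.492, 0.508]
wrist_force: [0.4, 0.1, 0.3]
finger_gap: 0.0852
```

>>> drive_tool:
  plan:
    - [[0,2,2.4,0,0,0,1],[0,0,0,0,0,0,1],[0,0,0,0,0,0,1],[0,0,0,0,0,0,1],[0,0,0,0,0,0,1]]

```text
clock: 2.6
tcp_pos: [0.5341, 0.1065, 0.3012]
orientation: [-0.491, -0.508, -0.492, 0.509]
wrist_force: [-0.6, 0.1, 0.6]
finger_gap: 0.0854
```

```bash
python3 - <<'E'
from h import *
print(delta(pw(-.0949,.088,.227),ex))
a=env.read_camera("scene")[:,:,::-1]; cv2.imwrite("pics/s2.png",cv2.resize(a[130:280,200:400],None,fx=4,fy=4,interpolation=cv2.INTER_CUBIC))
E
```

```text
('shift cm in tool now', array([7.41, 0.01, 0.2 ]), 'in goal frame', array([7.42, 0.  , 0.19]), 'rot deg', array([ 0.36, -0.01,  0.05]))
```

View pics/s2.png

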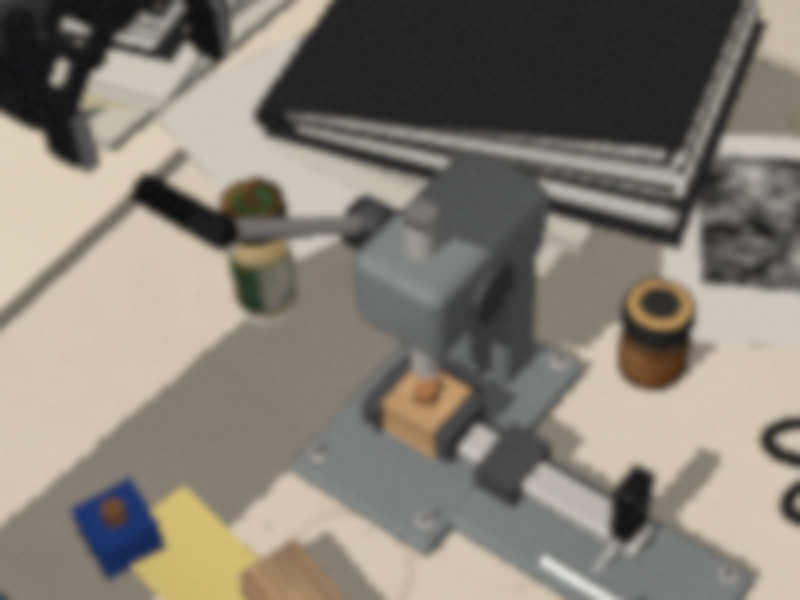

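The crop shows the open fingers above and either side of the black bar, which spans (140,190) to (230,235). I'll go down and close gently.

>>> drive_tool:
  plan:
    - [[2,0,0.2,0,0,0,1],[2,0,0,0,0,0,1],[2,0,0,0,0,0,1],[1.2,0,0,0,0,0,1],[0,0,0,0,0,0,1]]

```text
clock: 3.07
tcp_pos: [0.5324, 0.1048, 0.2267]
orientation: [-0.491, -0.507, -0.493, 0.509]
wrist_force: [-0.2, 0.1, 0.3]
finger_gap: 0.0851
```

>>> drive_tool:
  plan:
    - [[0,0,0,0,0,0,0],[0,0,0,0,0,0,0],[0,0,0,0,0,0,0],[0,0,0,0,0,0,0],[0,0,0,0,0,0,0]]
  squeeze: 25

```text
clock: 3.48
tcp_pos: [0.5352, 0.104, 0.2302]
orientation: [0.492, 0.509, 0.491, -0.508]
wrist_force: [0.4, 0.0, -0.7]
finger_gap: 0.0258
```

```bash
python3 - <<'E'
from h import *
s,r=cur(); print(s); R=r.inv().as_matrix()
# arc steps
c=s["tcp_pos"]
a0=np.radians(40);prev=None
for k in range(0,11):
    a=np.radians(40)-k*.1
    p=pw(.02-.15*np.cos(a),.088,.15+.15*np.sin(a)-.019)
    if prev is not None: print(k,np.round(R@(p-prev)*100,2))
    prev=p
a=env.read_camera("scene")[:,:,::-1]; cv2.imwrite("pics/s3.png",cv2.resize(a[130:280,200:400],None,fx=4,fy=4,interpolation=cv2.INTER_CUBIC))
E
```

```text
{'clock': 3.4833, 'joint_pos': array([ 4.45906871e-02,  2.54039421e-01, -3.67981988e-02,  1.27831275e+00,
        5.43780557e-05,  1.64981265e+00]), 'qvel': array([-0.00208931,  0.00328688, -0.0058587 , -0.0001178 , -0.00023884,
        0.00073642]), 'tau': array([ 5.85408602e-02, -4.46440995e+01,  2.98186809e+01, -5.38925422e-03,
        2.54934428e-03,  2.18921464e-04]), 'tcp_pos': array([0.5351758 , 0.10397563, 0.23019836]), 'orientation': array([ 0.49169067,  0.50898058,  0.49094891, -0.50808288]), 'wrist_force': array([ 0.35917565,  0.00321877, -0.68385024]), 'ft_torque': array([-0.01855187, -0.00800378,  0.02752171]), 'finger_gap': 0.025768293679817884}
1 [ 1.19 -0.91 -0.  ]
2 [ 1.28 -0.78 -0.  ]
3 [ 1.35 -0.65 -0.  ]
4 [ 1.41 -0.51 -0.  ]
5 [ 1.45 -0.37 -0.  ]
6 [ 1.48 -0.22 -0.  ]
7 [ 1.5  -0.07 -0.  ]
8 [1.5  0.08 0.  ]
9 [1.48 0.22 0.  ]
10 [1.45 0.37 0.  ]
```

View pics/s3.png

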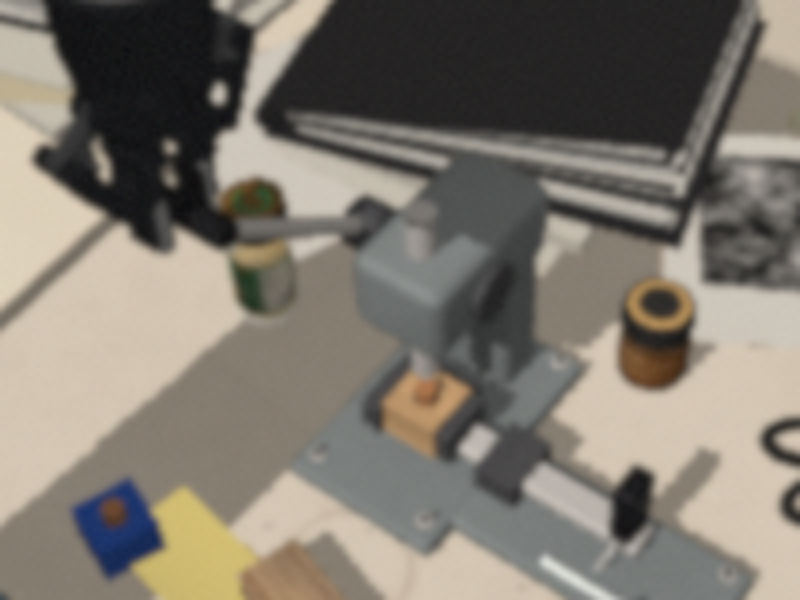

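The crop shows the fingers closed on the outer part of the bar, clear of the arm. The gap reads 26 mm, so I'll let it settle.

>>> drive_tool:
  plan:
    - [[0,0,0,0,0,0,0],[0,0,0,0,0,0,0],[0,0,0,0,0,0,0],[0.6,-0.4,0,0,0,0,0],[0.6,-0.5,0,0,0,0,0]]

```text
clock: 3.95
tcp_pos: [0.5264, 0.1043, 0.2182]
orientation: [0.492, 0.509, 0.491, -0.508]
wrist_force: [1.9, 1.0, 4.4]
finger_gap: 0.017
```

>>> drive_tool:
  plan:
    - [[1.28,-0.78,0,0,0,0,0],[0.68,-0.33,0,0,0,0,0],[0.67,-0.32,0,0,0,0,0],[0.71,-0.26,0,0,0,0,0],[0.7,-0.25,0,0,0,0,0]]

```text
clock: 4.37
tcp_pos: [0.5071, 0.1051, 0.1769]
orientation: [0.492, 0.509, 0.491, -0.508]
wrist_force: [2.1, 2.8, 5.0]
finger_gap: 0.017
```

>>> drive_tool:
  plan:
    - [[0.73,-0.19,0,0,0,0,0],[0.73,-0.18,0,0,0,0,0],[0.74,-0.11,0,0,0,0,0],[0.74,-0.11,0,0,0,0,0],[0.75,-0.04,0,0,0,0,0]]

```text
clock: 4.78
tcp_pos: [0.5002, 0.1054, 0.1396]
orientation: [0.491, 0.509, 0.491, -0.508]
wrist_force: [1.5, 2.3, 6.3]
finger_gap: 0.0171
```

>>> drive_tool:
  plan:
    - [[0.75,-0.03,0,0,0,0,0],[0.75,0.04,0,0,0,0,0],[0.75,0.04,0,0,0,0,0],[0.74,0.11,0,0,0,0,0],[0.74,0.11,0,0,0,0,0]]

```text
clock: 5.2
tcp_pos: [0.5018, 0.1053, 0.102]
orientation: [-0.491, -0.508, -0.492, 0.509]
wrist_force: [-0.2, 3.5, 7.5]
finger_gap: 0.0166
```

>>> drive_tool:
  plan:
    - [[0.73,0.18,0,0,0,0,0],[0.72,0.19,0,0,0,0,0],[0,0,0,0,0,0,0],[0,0,0,0,0,0,0],[0,0,0,0,0,0,0]]

```text
clock: 5.62
tcp_pos: [0.5047, 0.1052, 0.0872]
orientation: [-0.49, -0.508, -0.492, 0.509]
wrist_force: [-1.3, 3.3, 5.7]
finger_gap: 0.017
```

```bash
python3 - <<'E'
from h import *
s,r=cur(); d=s["tcp_pos"]-O; print(d@ex,d@ey,d[2],s["wrist_force"],s["finger_gap"])
print(r.as_matrix().round(3), pw(.02-.15*np.cos(-.302),.088,.106-.019))
a=env.read_camera("scene")[:,:,::-1]; cv2.imwrite("pics/s4.png",cv2.resize(a[130:280,200:400],None,fx=4,fy=4,interpolation=cv2.INTER_CUBIC))
E
```

```text
-0.12419368194903739 0.0874969537173964 0.0872214901701186 [-1.31136606  3.28394631  5.74208809] 0.016976903698258532
[[-0.003  0.999 -0.034]
 [ 0.001 -0.034 -0.999]
 [-1.    -0.003 -0.001]] [0.50571933 0.10567381 0.087     ]
```

View pics/s4.png

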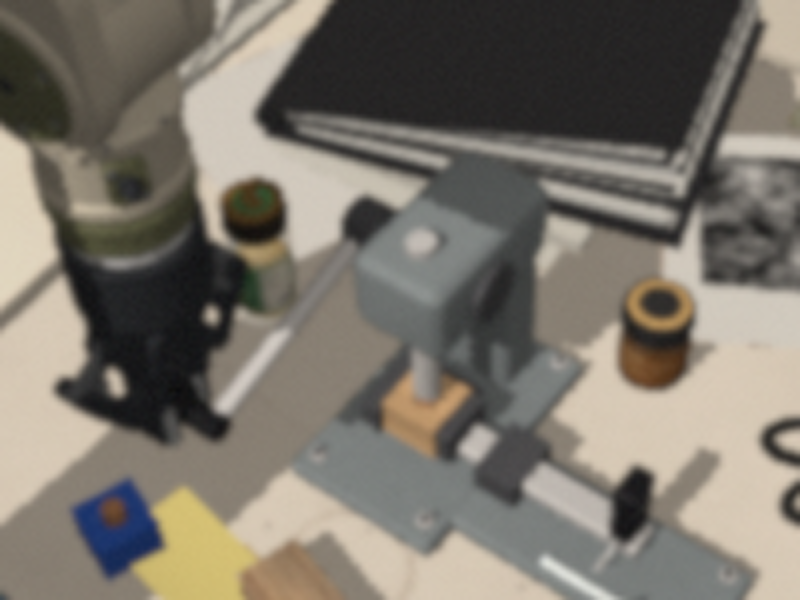

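The crop shows the ram down on the block and the lever low. Force is only 5.7 N, so I'll push on until the stop shows in the force.

>>> drive_tool:
  plan:
    - [[0.3,0.1,0,0,0,0,0],[0.2,0.07,0,0,0,0,0],[0.2,0.06,0,0,0,0,0],[0,0,0,0,0,0,0],[0,0,0,0,0,0,0]]

```text
clock: 6.08
tcp_pos: [0.5066, 0.1051, 0.0805]
orientation: [-0.49, -0.508, -0.493, 0.509]
wrist_force: [-3.0, 3.1, 8.2]
finger_gap: 0.0167
```

>>> drive_tool:
  plan:
    - [[0.2,0.05,0,0,0,0,0],[0.2,0.05,0,0,0,0,0],[0.2,0.05,0,0,0,0,0],[0,0,0,0,0,0,0],[0,0,0,0,0,0,0]]

```text
clock: 6.5
tcp_pos: [0.5072, 0.1051, 0.0776]
orientation: [-0.49, -0.508, -0.492, 0.509]
wrist_force: [-13.5, 1.7, 34.9]
finger_gap: 0.0173
```

```bash
python3 - <<'E'
from h import *
a=env.read_camera("scene")[:,:,::-1]; cv2.imwrite("pics/s5.png",cv2.resize(a[150:260,220:360],None,fx=5.5,fy=5.5,interpolation=cv2.INTER_CUBIC))
# expected ram top at stop
for z in (.214,.189): print((proj("scene",pw(0,0,z))-[220,150])*5.5)
for an in (0.6981-1,.6981-.9,.6981-.8): print([(proj("scene",pw(.02-L*np.cos(an),.056,.15+L*np.sin(an)))-[220,150])*5.5 for L in (.05,.15)])
E
```

```text
[468.3184476  180.44446543]
[469.97598887 222.84234192]
[array([329.27274133, 290.79433446]), array([189.23612175, 481.29040992])]
[array([326.54254582, 285.26684349]), array([178.53217878, 466.90455689])]
[array([324.49756159, 278.81281199]), array([169.85217018, 449.19480446])]
```

View pics/s5.png

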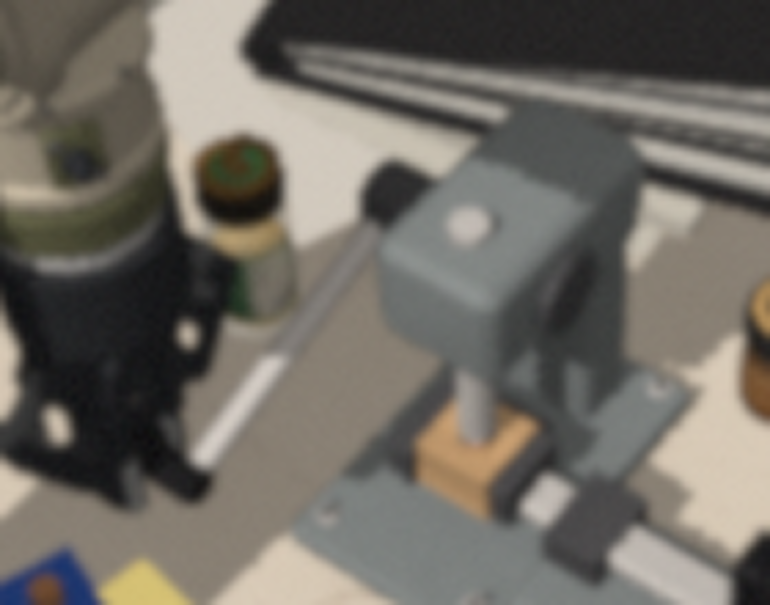

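Force rose to 35 N and the ram top is at (468,222), where I predicted it for the stop. Now I'll ease it up at about 0.5 rad/s.

>>> drive_tool:
  plan:
    - [[-0.58,-0.17,0,0,0,0,0],[-0.58,-0.14,0,0,0,0,0],[-0.59,-0.12,0,0,0,0,0],[-0.59,-0.1,0,0,0,0,0],[-0.6,-0.07,0,0,0,0,0]]

```text
clock: 6.97
tcp_pos: [0.5012, 0.1052, 0.1034]
orientation: [-0.49, -0.507, -0.493, 0.51]
wrist_force: [-4.6, 4.2, 2.6]
finger_gap: 0.0171
```

>>> drive_tool:
  plan:
    - [[-0.6,-0.05,0,0,0,0,0],[-0.6,-0.02,0,0,0,0,0],[-0.6,0,0,0,0,0,0],[-0.6,0.02,0,0,0,0,0],[-0.6,0.05,0,0,0,0,0]]

```text
clock: 7.38
tcp_pos: [0.4998, 0.1053, 0.1329]
orientation: [-0.489, -0.506, -0.494, 0.511]
wrist_force: [-8.0, 3.8, 3.4]
finger_gap: 0.017
```

>>> drive_tool:
  plan:
    - [[-0.6,0.07,0,0,0,0,0],[-0.59,0.1,0,0,0,0,0],[-0.59,0.12,0,0,0,0,0],[-0.58,0.14,0,0,0,0,0],[-0.58,0.17,0,0,0,0,0]]

```text
clock: 7.8
tcp_pos: [0.5035, 0.1052, 0.1617]
orientation: [-0.488, -0.505, -0.495, 0.512]
wrist_force: [-14.4, 3.8, 5.4]
finger_gap: 0.0171
```

>>> drive_tool:
  plan:
    - [[-0.57,0.19,0,0,0,0,0],[-0.56,0.21,0,0,0,0,0],[-0.56,0.24,0,0,0,0,0],[-0.54,0.26,0,0,0,0,0],[-0.53,0.28,0,0,0,0,0]]

```text
clock: 8.22
tcp_pos: [0.5122, 0.1048, 0.1891]
orientation: [-0.486, -0.503, -0.497, 0.513]
wrist_force: [-23.9, 4.6, 11.2]
finger_gap: 0.017
```

```bash
python3 - <<'E'
from h import *
s,r=cur(); d=s["tcp_pos"]-O; print(d@ex,d@ey,d[2],s["wrist_force"],s["finger_gap"])
for k in (.8,.9,1): 
  a=.698-1+k;print(.02-.15*np.cos(a),.131+.15*np.sin(a))
E
```

```text
-0.11672929229291104 0.08741953021382265 0.18913812412375589 [-23.88510174   4.58469384  11.20376788] 0.017018082927198468
-0.11178094857457126 0.20265041236996617
-0.10396948726493983 0.21544860109716396
-0.09491936381742136 0.22740300731719498
```

The x force is growing (-24 N) because the fingers slipped a few mm on the bar, so my commanded arc runs ahead in phase. I'll correct by moving less in x on the next rows.

>>> drive_tool:
  plan:
    - [[-0.36,0,0,0,0,0,0],[-0.36,0.1,0,0,0,0,0],[-0.36,0.15,0,0,0,0,0],[-0.36,0.18,0,0,0,0,0],[-0.36,0.2,0,0,0,0,0]]

```text
clock: 8.63
tcp_pos: [0.5214, 0.1044, 0.2082]
orientation: [-0.488, -0.505, -0.495, 0.512]
wrist_force: [-16.3, 3.6, 11.0]
finger_gap: 0.0168
```

```bash
python3 - <<'E'
from h import *
s,r=cur(); d=s["tcp_pos"]-O; print(d@ex,d@ey,d[2],s["wrist_force"],s["finger_gap"])
E
```

```text
-0.10744464622943951 0.0873747415566927 0.20821580117685637 [-16.2763884    3.59496965  10.95702231] 0.016795207910185826
```

>>> drive_tool:
  plan:
    - [[-0.34,0.2,0,0,0,0,0],[-0.34,0.2,0,0,0,0,0],[-0.34,0.2,0,0,0,0,0],[-0.34,0.22,0,0,0,0,0],[-0.34,0.22,0,0,0,0,0]]

```text
clock: 9.05
tcp_pos: [0.5331, 0.1039, 0.226]
orientation: [-0.489, -0.506, -0.494, 0.511]
wrist_force: [-15.0, 2.5, 11.6]
finger_gap: 0.0165
```

```bash
python3 - <<'E'
from h import *
s,r=cur(); d=s["tcp_pos"]-O; print(d@ex,d@ey,d[2],s["wrist_force"],s["finger_gap"])
a=env.read_camera("scene")[:,:,::-1]; cv2.imwrite("pics/s6.png",cv2.resize(a[150:260,220:360],None,fx=5.5,fy=5.5,interpolation=cv2.INTER_CUBIC))
E
```

```text
-0.09573862081618863 0.08733718704787322 0.22597919983686077 [-14.98271829   2.50945093  11.62603557] 0.016545056321146914
```

View pics/s6.png

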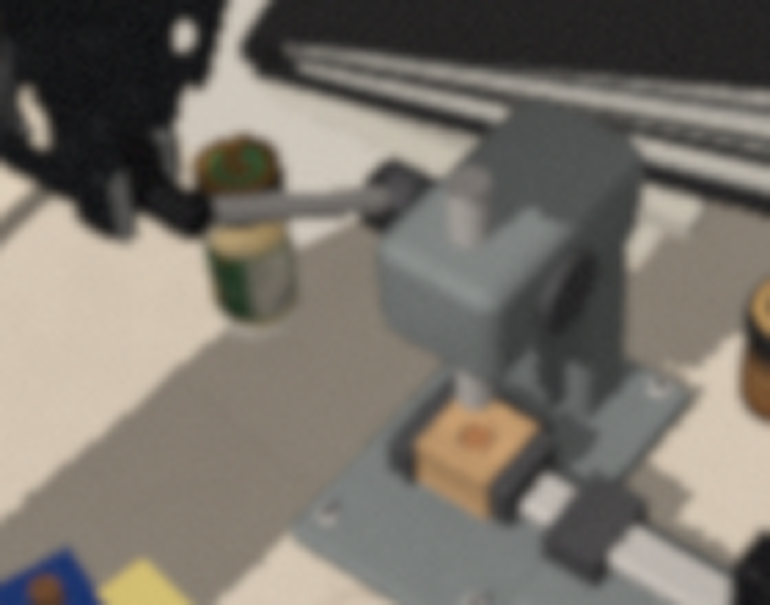

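The dowel is flush and the lever nearly up. I'll nudge it against the top stop before letting go.

>>> drive_tool:
  plan:
    - [[-0.2,0,0,0,0,0,0],[-0.2,0,0,0,0,0,0],[-0.2,0,0,0,0,0,0],[0,0,0,0,0,0,0],[0,0,0,0,0,0,0]]

```text
clock: 9.52
tcp_pos: [0.5352, 0.1037, 0.2292]
orientation: [-0.489, -0.506, -0.494, 0.511]
wrist_force: [-5.7, 2.2, -9.4]
finger_gap: 0.0171
```

Fz has gone negative, so the lever is on its top stop. Opening now.

>>> drive_tool:
  plan:
    - [[0,0,0,0,0,0,0.4],[0,0,0,0,0,0,0.6],[0,0,0,0,0,0,1],[0,0,0,0,0,0,1],[0,0,0,0,0,0,1]]

```text
clock: 9.93
tcp_pos: [0.5394, 0.1036, 0.2332]
orientation: [0.492, 0.509, 0.491, -0.508]
wrist_force: [0.0, -0.1, -0.8]
finger_gap: 0.0763
```

>>> drive_tool:
  plan:
    - [[-1,0,0,0,0,0,1],[-2,0,0,0,0,0,1],[-2,0,0,0,0,0,1],[-2,0,0,0,0,0,1],[-1,0,0,0,0,0,1]]

```text
clock: 10.35
tcp_pos: [0.5396, 0.1037, 0.3163]
orientation: [0.492, 0.51, 0.49, -0.507]
wrist_force: [-0.0, 0.1, 0.9]
finger_gap: 0.0853
```

```bash
python3 - <<'E'
from h import *
s,r=cur(); print(s["tcp_pos"],s["joint_pos"],s["finger_gap"])
a=env.read_camera("scene")[:,:,::-1]; cv2.imwrite("pics/s7f.png",a); cv2.imwrite("pics/s7.png",cv2.resize(a[160:300,220:420],None,fx=4,fy=4,interpolation=cv2.INTER_CUBIC))
b=env.read_camera("top")[:,:,::-1]; cv2.imwrite("pics/t7.png",cv2.resize(b[195:245,315:395],None,fx=10,fy=10,interpolation=cv2.INTER_CUBIC))
c=a[225:300,325:405]; cv2.imwrite("pics/s7z.png",cv2.resize(c,None,fx=8,fy=8,interpolation=cv2.INTER_CUBIC))
E
```

```text
[0.53959379 0.10373197 0.316322  ] [ 4.38474791e-02  2.51203494e-01  1.68522868e-01  1.48347269e+00
 -6.65569578e-05  1.64915063e+00] 0.08526556359384393
```

View pics/s7.png

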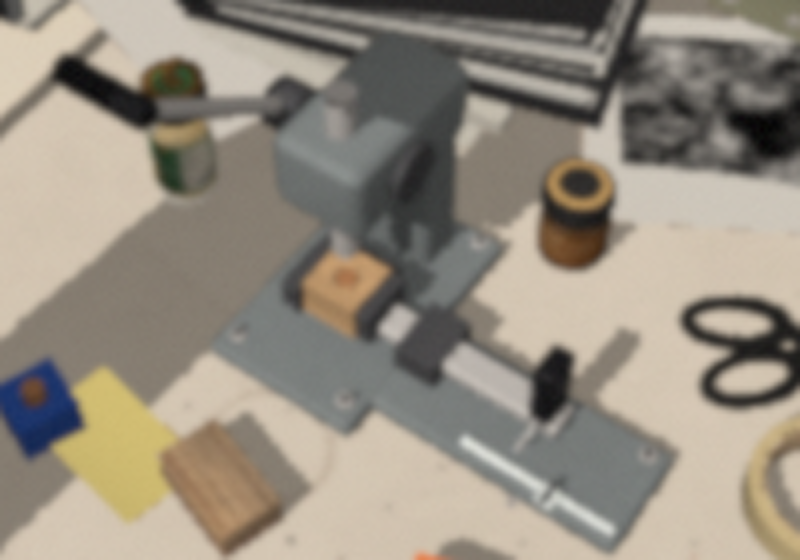

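View pics/t7.png

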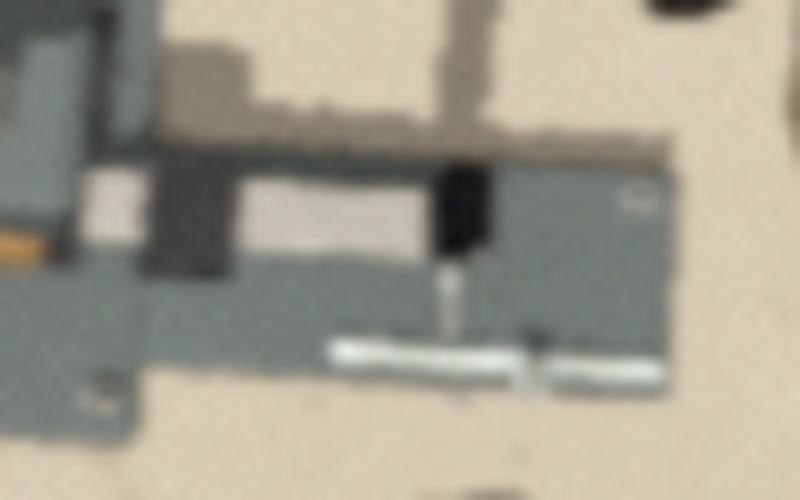

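View pics/s7z.png

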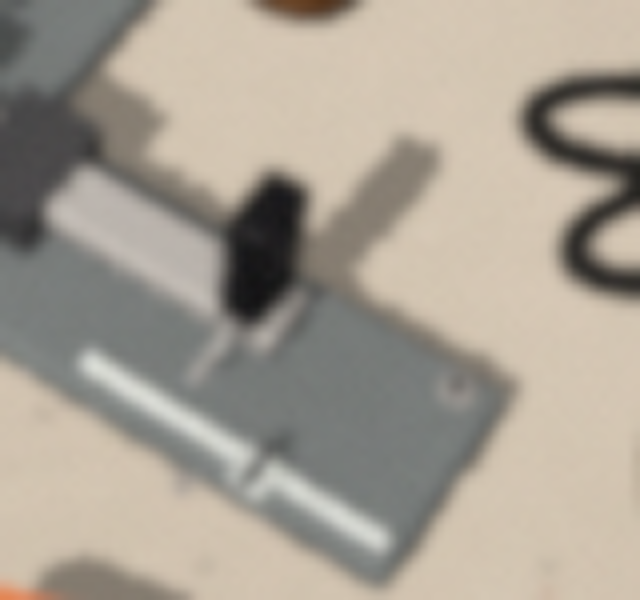

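```bash
python3 - <<'E'
from h import *
Z=lambda x,y:(325+(x+.5)/8-.5,225+(y+.5)/8-.5); W=lambda x,y:(315+(x+.5)/10-.5,195+(y+.5)/10-.5)
loc=lambda p:np.round(np.array([(p-O)@ex,(p-O)@ey,p[2]])*1000,1)
print("fin tri",loc(tri(Z(268,457),W(537,343))),"tip tri",loc(tri(Z(192,382),W(449,335))))
print("fin far/near rays", [loc(ray("scene",Z(*q),.0265)) for q in ((285,440),(255,475))],loc(ray("top",W(537,345),.0265)))
print("ptr", [loc(ray("scene",Z(*q),.03)) for q in ((192,382),(232,330))],[loc(ray("top",W(*q),.03)) for q in ((448,335),(452,270))])
# tab top
b=W(464,212); print("tabtop",loc(ray("top",W(466,190),.08)))
print(proj("top",pw(0,-.15,.08)),proj("top",pw(-.035,-.15,.03)), W(448,335))
print(delta(pw(0,-.15,.12),ey))
E
```

```text
fin tri [ -38.  -178.9   21.5] tip tri [ -37.9 -150.2   35.1]
fin far/near rays [array([ -35.4, -179. ,   26.5]), array([ -50.1, -177.8,   26.5])] [ -37.2 -180.5   26.5]
ptr [array([ -36.6, -147.6,   30. ]), array([ -15., -148.,   30.])] [array([ -36.1, -151.7,   30. ]), array([ -15.2, -152.2,   30. ])]
tabtop [   2.5 -150.2   80. ]
[361.06700781 214.35438901] [358.83743518 227.67784795] (359.35, 228.05)
('shift cm in tool now', array([19.62,  8.65, 23.8 ]), 'in goal frame', array([ 19.58, -23.75,   8.89]), 'rot deg', array([-89.68,   0.23,  -0.27]))
```

>>> drive_tool:
  plan:
    - [[0,1.08,3,0,0,0,1],[0,1.08,3,0,0,0,1],[0,1.08,3,0,0,0,1],[0,1.08,3,0,0,0,1],[0,1.08,3,0,0,0,1]]

```text
clock: 10.87
tcp_pos: [0.5875, -0.0493, 0.3121]
orientation: [-0.491, -0.508, -0.492, 0.509]
wrist_force: [-0.5, 0.0, -0.3]
finger_gap: 0.0854
```

>>> drive_tool:
  plan:
    - [[0,1.08,3,0,0,0,1],[0,1.08,3,0,0,0,1],[0,1.08,3,0,0,0,1],[0,0,0,-7,0,0,1],[0,0,0,-7,0,0,1]]

```text
clock: 11.28
tcp_pos: [0.6168, -0.1415, 0.3108]
orientation: [0.549, 0.444, 0.551, -0.444]
wrist_force: [-0.3, 0.4, -0.7]
finger_gap: 0.0855
```

>>> drive_tool:
  plan:
    - [[0,0,0,-7,0,0,1],[0,0,0,-7,0,0,1],[0,0,0,-7,0,0,1],[0,0,0,-7,0,0,1],[0,0,0,-7,0,0,1]]

```text
clock: 11.7
tcp_pos: [0.6165, -0.1391, 0.3118]
orientation: [0.658, 0.257, 0.659, -0.257]
wrist_force: [-0.0, -0.5, 0.2]
finger_gap: 0.0857
```

>>> drive_tool:
  plan:
    - [[0,0,0,-7,0,0,1],[0,0,0,-7,0,0,1],[0,0,0,-7,0,0,1],[0,0,0,-7,0,0,1],[0,0,0,-7,0,0,1]]

```text
clock: 12.12
tcp_pos: [0.6165, -0.139, 0.3118]
orientation: [0.705, 0.047, 0.706, -0.047]
wrist_force: [0.4, 0.0, -0.7]
finger_gap: 0.0852
```

>>> drive_tool:
  plan:
    - [[0,0,0,-5.5,0,0,1],[0,0,0,0,0,0,1],[0,0,0,0,0,0,1],[0,0,0,0,0,0,1],[0,0,0,0,0,0,1]]

```text
clock: 12.53
tcp_pos: [0.6167, -0.139, 0.3124]
orientation: [0.707, 0.016, 0.707, -0.016]
wrist_force: [-0.2, -0.8, -0.1]
finger_gap: 0.0853
```

```bash
python3 - <<'E'
from h import *
print(delta(pw(0.0015,-.15,.04),ey))
E
```

```text
('shift cm in tool now', array([27.24,  0.2 ,  0.41]), 'in goal frame', array([27.24,  0.21,  0.4 ]), 'rot deg', array([-0.27, -0.01, -0.01]))
```

>>> drive_tool:
  plan:
    - [[3.4,0.2,0.4,0,0,0,1],[3.4,0,0,0,0,0,1],[3.4,0,0,0,0,0,1],[3.4,0,0,0,0,0,1],[3.4,0,0,0,0,0,1]]

```text
clock: 12.95
tcp_pos: [0.6207, -0.1371, 0.1412]
orientation: [0.707, 0.016, 0.707, -0.016]
wrist_force: [-0.4, -1.1, -1.4]
finger_gap: 0.0858
```

>>> drive_tool:
  plan:
    - [[2,0,0,0,0,0,1],[1,0,0,0,0,0,1],[0,0,0,0,0,0,1],[0,0,0,0,0,0,1],[0,0,0,0,0,0,1]]

```text
clock: 13.37
tcp_pos: [0.6222, -0.1377, 0.1147]
orientation: [0.708, 0.015, 0.706, -0.016]
wrist_force: [1.0, 0.4, 0.5]
finger_gap: 0.0855
```

```bash
python3 - <<'E'
from h import *
print(delta(pw(0.0015,-.15,.04),ey))
a=env.read_camera("scene")[:,:,::-1]; c=a[205:300,305:405]; cv2.imwrite("pics/s8z.png",cv2.resize(c,None,fx=6,fy=6,interpolation=cv2.INTER_CUBIC))
E
```

```text
('shift cm in tool now', array([ 7.46,  0.06, -0.17]), 'in goal frame', array([ 7.47,  0.05, -0.14]), 'rot deg', array([-0.19,  0.18,  0.05]))
```

View pics/s8z.png

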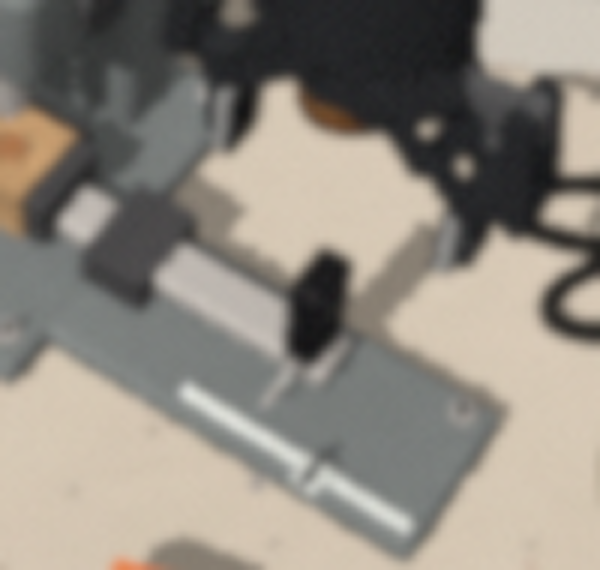

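The fingers straddle the tab at (318,305) cleanly. I'll narrow the opening to keep clear of the guide block, then go down.

>>> drive_tool:
  plan:
    - [[0,0,-0.17,0,0,0,0.6],[1.5,0.06,0,0,0,0,0.6],[2,0,0,0,0,0,0.6],[2,0,0,0,0,0,0.6],[1.9,0,0,0,0,0,0.6]]

```text
clock: 13.83
tcp_pos: [0.6201, -0.1369, 0.0394]
orientation: [0.708, 0.015, 0.706, -0.016]
wrist_force: [-0.4, 0.7, -0.2]
finger_gap: 0.0513
```

>>> drive_tool:
  plan:
    - [[0,0,0,0,0,0,0],[0,0,0,0,0,0,0],[0,0,0,0,0,0,0],[0,0,0,0,0,0,0],[0,0,0,0,0,0,0]]
  squeeze: 60

```text
clock: 14.25
tcp_pos: [0.6201, -0.1362, 0.0403]
orientation: [0.708, 0.015, 0.706, -0.015]
wrist_force: [-1.8, 3.4, 2.7]
finger_gap: 0.0153
```

>>> drive_tool:
  plan:
    - [[0,0,0,0,0,0,0],[0,0,0,0,0,0,0],[0,0,0,0,0,0,0],[0,0,0,0,0,0,0],[0,0,0,0,0,0,0]]

```text
clock: 14.67
tcp_pos: [0.6201, -0.1365, 0.0403]
orientation: [0.708, 0.015, 0.706, -0.015]
wrist_force: [-1.4, 4.0, 6.1]
finger_gap: 0.0155
```

```bash
python3 - <<'E'
from h import *
s,r=cur(); print(s["wrist_force"],s["finger_gap"],"press y",(s["tcp_pos"]-O)@ey)
print(delta(pw(0.0015,-.15,.04),ey))
E
```

```text
[-1.3907933   4.04604716  6.08845986] 0.0154625813898349 press y -0.14934980686484384
('shift cm in tool now', array([ 0.03, -0.06,  0.07]), 'in goal frame', array([ 0.03, -0.07,  0.07]), 'rot deg', array([-0.16,  0.14,  0.  ]))
```

>>> drive_tool:
  plan:
    - [[0,-0.4,0,0,0,0,0],[0,-0.6,0,0,0,0,0],[0,-0.6,0,0,0,0,0],[0,-0.6,0,0,0,0,0],[0,-0.4,0,0,0,0,0]]

```text
clock: 15.08
tcp_pos: [0.6189, -0.1622, 0.0402]
orientation: [0.708, 0.015, 0.706, -0.015]
wrist_force: [-0.5, 6.4, 6.3]
finger_gap: 0.0155
```

>>> drive_tool:
  plan:
    - [[0,-0.2,0,0,0,0,0],[0,-0.1,0,0,0,0,0],[0,0,0,0,0,0,0],[0,0,0,0,0,0,0],[0,0,0,0,0,0,0]]

```text
clock: 15.5
tcp_pos: [0.6188, -0.1646, 0.0402]
orientation: [0.708, 0.015, 0.706, -0.015]
wrist_force: [-1.5, 6.6, 7.4]
finger_gap: 0.0154
```

```bash
python3 - <<'E'
from h import *
s,r=cur(); print(s["wrist_force"],s["finger_gap"],"press y",(s["tcp_pos"]-O)@ey)
a=env.read_camera("scene")[:,:,::-1]; cv2.imwrite("pics/s9.png",cv2.resize(a[240:300,330:400],None,fx=10,fy=10,interpolation=cv2.INTER_CUBIC))
b=env.read_camera("top")[:,:,::-1]; cv2.imwrite("pics/t9.png",cv2.resize(b[195:245,315:395],None,fx=10,fy=10,interpolation=cv2.INTER_CUBIC))
E
```

```text
[-1.52157984  6.60505035  7.37864265] 0.01538549033264463 press y -0.1774840192605453
```

View pics/s9.png

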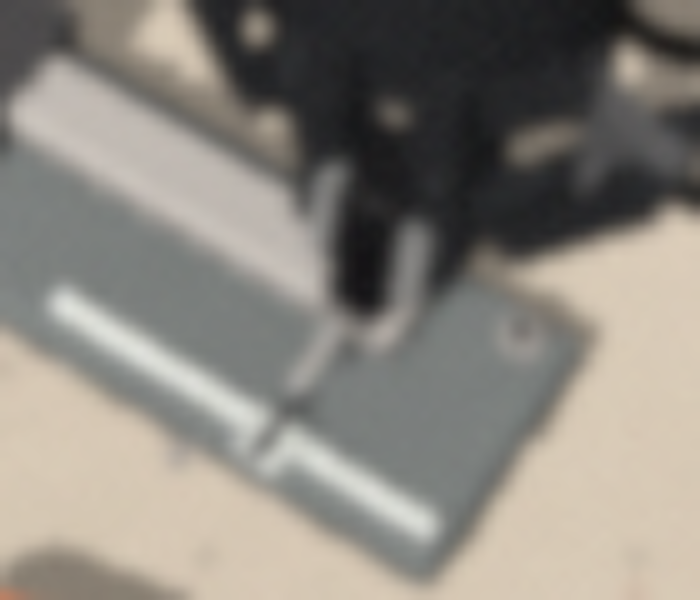

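View pics/t9.png

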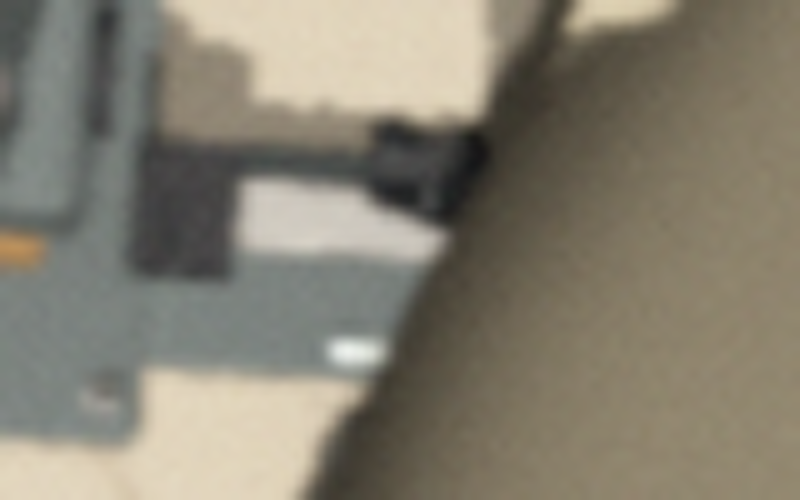

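Scene: the pointer runs from (340,340) to (292,392) and meets the dark fin, (293,405) to (262,450). The top view is hidden by the arm. I'll measure the remaining offset.

```bash
python3 - <<'E'
from h import *
Z=lambda x,y:(330+(x+.5)/10-.5,240+(y+.5)/10-.5)
loc=lambda p:np.round(np.array([(p-O)@ex,(p-O)@ey,p[2]])*1000,1)
for q in ((335,338),(315,362),(294,388)): print("ptr",loc(ray("scene",Z(*q),.03)))
for z in (.0265,.024,.02):
  print(z,[loc(ray("scene",Z(*q),z)) for q in ((293,402),(278,426),(262,452))])
for y in (-.176,-.178,-.180): print(y,[(proj("scene",pw(x,y,.03))-[330,240]+.5)*10-.5 for x in (-.015,-.035)], [(proj("scene",pw(x,y,.0265))-[330,240]+.5)*10-.5 for x in (-.038,-.052)])
E
```

```text
ptr [ -19.4 -176.9   30. ]
ptr [ -27.6 -176.3   30. ]
ptr [ -36.2 -175.8   30. ]
0.0265 [array([ -37.6, -176.7,   26.5]), array([ -44.9, -177.1,   26.5]), array([ -52.7, -177.6,   26.5])]
0.024 [array([ -36.3, -176.2,   24. ]), array([ -43.7, -176.6,   24. ]), array([ -51.5, -177. ,   24. ])]
0.02 [array([ -34.3, -175.3,   20. ]), array([ -41.6, -175.7,   20. ]), array([ -49.5, -176.2,   20. ])]
-0.176 [array([341.43769209, 322.4644332 ]), array([297.34169315, 384.64441438])] [array([289.42318131, 401.53623736]), array([257.87854792, 446.06683638])]
-0.178 [array([348.78288952, 326.78976448]), array([304.73910193, 389.07575897])] [array([296.80502981, 405.97671301]), array([265.29694926, 450.58393013])]
-0.18 [array([356.14048985, 331.12239938]), array([312.14915471, 393.51467782])] [array([304.19948069, 410.42476949]), array([272.72812474, 455.10880211])]
```

>>> drive_tool:
  plan:
    - [[0,-0.1,0,0,0,0,0],[0,0,0,0,0,0,0],[0,0,0,0,0,0,0],[0,0,0,0,0,0,0],[0,0,0,0,0,0,0]]

```text
clock: 16.02
tcp_pos: [0.6188, -0.1655, 0.0402]
orientation: [0.708, 0.015, 0.706, -0.014]
wrist_force: [-0.6, 7.0, 6.8]
finger_gap: 0.0154
```

```bash
python3 - <<'E'
from h import *
s,r=cur(); print(s["wrist_force"],s["finger_gap"],"press y",(s["tcp_pos"]-O)@ey)
a=env.read_camera("scene")[:,:,::-1]; cv2.imwrite("pics/s10.png",cv2.resize(a[240:300,330:400],None,fx=10,fy=10,interpolation=cv2.INTER_CUBIC))
cv2.imwrite("pics/s11.png",cv2.resize(a[150:310,215:415],None,fx=3.7,fy=3.7,interpolation=cv2.INTER_CUBIC))
E
```

```text
[-0.61857058  6.96703886  6.84565872] 0.015376503341900266 press y -0.1783695045745009
```

View pics/s10.png

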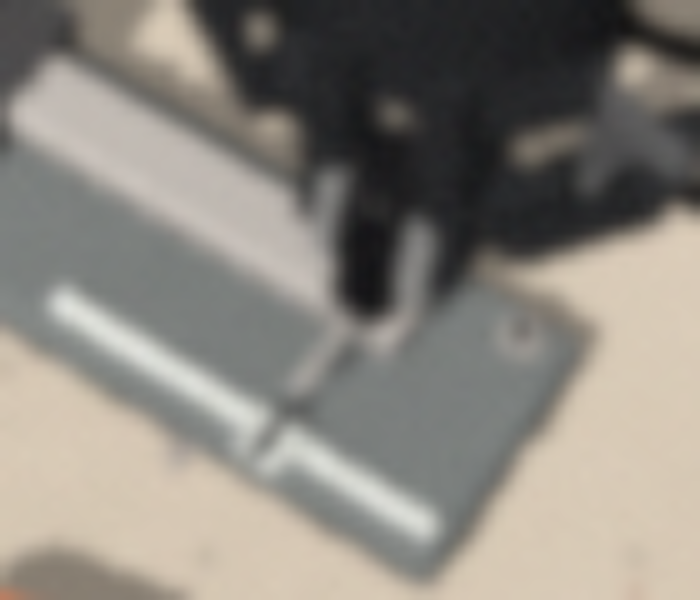

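View pics/s11.png

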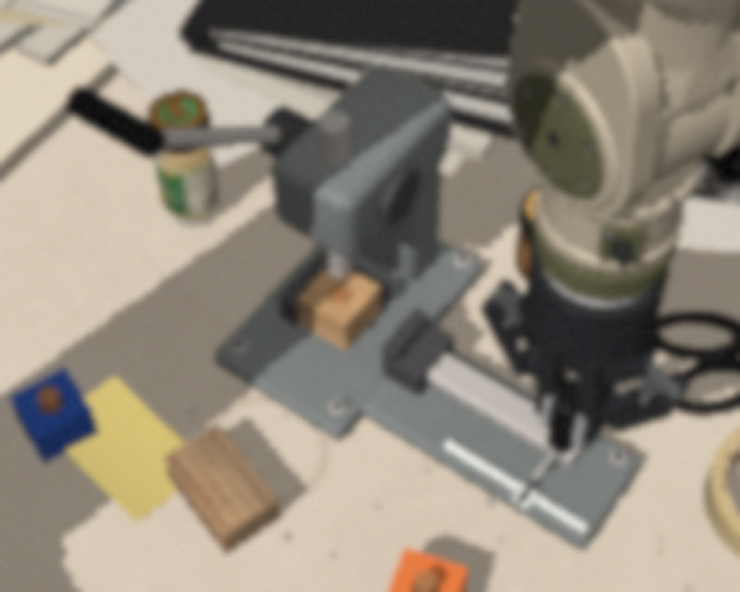

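The pointer now runs straight into the fin. The lever is up, the dowel flush, the block standing, and nothing around the press has moved. Handing in.

```bash
python3 - <<'E'
from workcell import env
print(env.hand_in()); s=env.get_state(); print(s["clock"],s["tcp_pos"],s["wrist_force"],s["finger_gap"])
E
```

```text
the job is handed in; nothing more can be done
None
the job is handed in; nothing more can be done
```

I pressed the dowel home, eased the lever back up, drew the jaw out to the mark and handed the job in while still holding the grip. The hand-in gives no verdict.

- **Pressing:** I pinched the lever's grip bar and brought it down its arc until the force rose to about 35 N at the stop. The ram top was then where I had predicted it for the stop, and the dowel later looked flush.
- **Easing up:** I brought the lever up over about 2.5 s and released it only once it was against its top stop. The fingers slipped a few mm on the bar during the stroke. That caused a sideways force of up to 24 N on the way up, so I corrected the path.
- **Jaw:** I pinched the tab across its 16 mm side and drew it out 29 mm.

**Last checks:**
- **Alignment:** by the scene camera, the pointer was within about 1 mm of the fin. Before the pull, the two cameras had put the distance to draw at between 28.7 and 30.6 mm, so they disagreed by about 2 mm. After the pull the arm hid the pointer from the top camera, so I could not confirm it there.
- **Hold:** the gap was 15.4 mm on the tab, with a spring pull of about 7 N at the wrist.
- **Scene:** the lever was up, the block was standing in its place and nothing around the press in the picture looked moved. The bronze jar was mostly hidden behind the arm in that picture, and the tape roll was mostly cropped out of it.

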